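Make up the lug-plate kit and the pipe kit

ROBOT

A 7-joint arm with a two-finger parallel gripper is mounted at the origin on a cart in front of the work surface, level with it; the furniture and walls round the work are solid. World frame = base frame: x ahead of the robot, y to its left, z up, the work surface at z = 0. Lengths are in m, angles in rad, forces in N, time in s.
With the tool pointing down it reaches from about 0.425 to 0.8 m from the base axis. Payload 8.3 kg.
Tool frame: the origin (TCP) lies at the very end of the fingers, on their centre line; the grasp point (between the pads) lies bot.hold_point_z behind it (bot.hold_point_z is the distance from the TCP to the grasp point, in m); z points along the fingers, y is the direction in which the jaws open and shut (so a half turn about z gives the same grasp; the last joint's range is limited). The gripper opens to 85 mm and grips with 20 to 120 N. Pads are 22 mm wide; open, the fingers measure 114 mm over their backs; the gripper's body (76 mm by 85 mm) begins 54 mm behind the grasp point. The pads swing forward as they close: fully open they stand 13 mm farther back than shut.
Start: joints at [-1.288, 0.383, 0.016, 1.37, -0.006, 1.388, -0.046], TCP at [0.212, 0.588, 0.231] pointing down, gripper open.
Joint ranges: [-2.95, 2.95], [-0.25, 2.06], [-1.52, 1.56], [0.18, 2.33], [-1.44, 4.58], [0.02, 2.06], [-3.01, 3.01]. Speed limits (rad/s): [2.39, 2.39, 3.01, 3.01, 3.14, 3.14, 3.14].

INTERFACE

Orientations are given as a unit quaternion [x, y, z, w].
In Python, from rig import bot gives the robot as it stands. The module is installed in compiled form; this text tells all that it offers.
- The arm moves only by the tool arm_command, never from a script. Its argument "increments" is a list of rows, each a list of 3 entries, a list of its own where there are three numbers: the shift along the tool's x, y, z in m, then the turn, a rotation vector about the tool's x, y, z in degrees, then the opening in per cent of the stroke, from 0 (shut) to 100 (fully open). In form: [[[x, y, z], [wx, wy, wz], claw], ...]. A call has exactly 8 rows; each row is the pose to reach, as a shift and turn from the pose measured when the call began, along the tool's axes at that moment; what a row does not reach only later rows make up. A row lasts 1/10 s, in which the tool goes at most 50 mm and 8.59 degrees, less where a joint would pass 70% of its speed; a pose out of reach is approached as far as the arm can. A call with a gripper value outside its range is refused whole. The fingers move at their own pace and stop on an object; "squeeze" is the grip in N (left out, the last holds). Time passes only in rows, so rows that repeat a pose let the fingers close, or fill a call up. It gives the time, the measured TCP pose, the force and the opening at its end, in the units of the state.
- bot.observe(): the state, without advancing time (a new reading comes with each control period).
- bot.snapshot(name): name is "side" or "top"; returns a dict with "image" (420x560x3 uint8, red, green, blue), "fx", "fy", "cx", "cy" (pixels), "k1" (the pictures are not rectified: a ray, as slopes to the right and down, at radius r is drawn at 1 + k1 r^2 times it, then the intrinsics apply), "R" (3x3) and "t" (3): a world point X has camera coordinates R X + t. Camera axes: x right, y down, z forward; pixel columns grow to the right and rows downward; lengths in m; the calibration is good to about 2 mm. A picture is of the moment at which its call begins. There is no depth.
- bot.job_done(): hands the job in, once; it reports no verdict.
Trained networks look in the newest picture that a camera, given by its name, has taken for a name from the list of things; names that differ only in an ending like _2 or _b are one class to them, and where a whole thing is asked for, a point or a joint stands for the part that bears it (a point fixed in the world has none). Each returns a list of dicts, best first, with "p" (0 to 1); they miss things now and then, are a little off and sometimes report something else, mostly with a low value. They report only what shows in the picture. A call takes as long as a camera call.
- bot.search_frame(camera, name): "xyz" ([x, y, z] in m, in the coordinates of the camera as it stood for that picture, good to about 4 mm: the middle of the surface that is visible of it).
- bot.masks_of(camera, name): "pixels" (420x560 bool, what is visible of it).
The state is a dict: "t": time; "q": joint angles; "dq": joint speeds; "joint_efforts": joint torques, N m; "tcp_pos": TCP position; "tcp_rot": TCP orientation; "contact_force": force on the tool from outside, world axes, zero at the start; "torque": the same for the moment, N m; "opening": finger opening in m.
Only numpy, scipy, OpenCV 4.12 (cv2) and the standard library are available. Lean on these libraries where they do the work, as an engineer would, in place of code of your own. Each camera call takes 0.05 s, during which the arm holds its last target. There are 200 camera calls.

TASK

Make up two kits from the stock on the welding table. Lay both L-shaped lug plates flat, lugs up, in the plain undivided tray: they fit only when one is turned half round so that the two L's interlock into a rectangle. In the divided tray stand the short wide pipe off-cut upright in the larger cell and the hex nut flat in the smaller cell; the tall narrow pipe off-cut is in neither kit, so leave it standing where it is.

Things in the scene. Friction and masses are not known exactly. Their poses are not given: they have to be found in the camera images.
- plate_tray: Undivided shallow grey steel tray with a bright rim, fixed, 88 x 118 mm outside, 9 mm high; floor and walls 3 mm thick: inside 82 mm along x, 112 mm along y, 6 mm deep. Origin: centre of its underside, on the table; y runs along the long side. The two interlocked lug plates make a 60 x 90 mm rectangle.
- pipe_tray: Divided shallow grey sheet-steel tray with a bright rim, fixed, 82 x 119 mm outside, 9 mm high; floor 3 mm above the origin, walls 3 mm thick, one 3 mm divider, as high as the walls, across it at y = +5 mm. Origin: centre of its underside on the table; its y axis runs along the long side and points to the smaller cell.
- large_cell (a point): Centre of the floor of the divided tray's larger cell, 76 mm (tray x) by 60 mm (tray y) inside; axes as the tray's; 3 mm above the table.
- small_cell (a point): Centre of the floor of the divided tray's smaller cell, 76 mm (tray x) by 50 mm (tray y) inside; axes as the tray's; 3 mm above the table.
- lug_plate_1: Loose L-shaped bright steel plate (its twin is identical), 60x60x8 mm, legs 30 mm wide, 0.26 kg, lies flat. Origin: centre of the 60x60 outline, underside. Legs cover x -30..30, y -30..0 and x -30..0, y 0..30 mm; the quarter x>0, y>0 is missing. Upright lug on top: 36 mm along x, 10 mm thick along y, centred at (-6, -13), from 8 to 38 mm above the underside; pinch it across its thickness.
- lug_plate_2: Loose L-shaped bright steel plate (its twin is identical), 60x60x8 mm, legs 30 mm wide, 0.26 kg, lies flat. Origin: centre of the 60x60 outline, underside. Legs cover x -30..30, y -30..0 and x -30..0, y 0..30 mm; the quarter x>0, y>0 is missing. Upright lug on top: 36 mm along x, 10 mm thick along y, centred at (-6, -13), from 8 to 38 mm above the underside; pinch it across its thickness.
- wide_pipe: Short wide off-cut of dark steel pipe standing on end, 48 mm outside diameter, 34 mm high. Loose, 0.16 kg; to be taken round the outside only (the bore is no grasp). Origin: centre of its underside; z along the pipe, up.
- hex_nut: Large bright steel hexagon nut lying flat, 24 mm across flats (along its x axis, and every 60 degrees from it), 27 mm across corners, 14 mm high. Loose, 0.03 kg. Origin: centre of its underside; z up.
- tall_pipe: Tall narrow off-cut of rusty pipe standing on end, 34 mm outside diameter, 50 mm high. Loose, 0.17 kg; belongs to neither kit and stays where it stands. Origin: centre of its underside. Fixed near the work: a vice 120 mm high (x 0.41..0.54, y -0.28..-0.08 m) and a pole stand (pole at x 0.75, y 0.07; its clamp and pipe overhang x > 0.65, y > 0 from 0.32 m up, and stretch left past the table edge).

How it is judged:
At the end, for the whole second after the job is handed in: Both lug plates flat, lugs up, on the undivided tray's floor; wide pipe upright in the larger cell, hex nut flat in the smaller (bases within 3 mm of the floor, tilt under 0.05 rad, within 20 and 30 mm of cell centres); tall pipe standing within 20 mm of its start; all at rest (x of lug_plate_1 in the frame of plate_tray between -0.03 and 0.03 m and y of lug_plate_1 in the frame of plate_tray between -0.045 and 0.045 m and z of lug_plate_1 in the frame of plate_tray between 0.001 and 0.006 m and angle between each of lug_plate_1, lug_plate_2, wide_pipe, hex_nut's own z axis and vertical below 0.05 rad and x of lug_plate_2 in the frame of plate_tray between -0.03 and 0.03 m and y of lug_plate_2 in the frame of plate_tray between -0.045 and 0.045 m and z of lug_plate_2 in the frame of plate_tray between 0.001 and 0.006 m and horizontal distance between wide_pipe and large_cell below 0.02 m and z of wide_pipe in the frame of pipe_tray between 0.001 and 0.006 m and horizontal distance between hex_nut and small_cell below 0.03 m and z of hex_nut in the frame of pipe_tray between 0.001 and 0.006 m and linear speed of each of lug_plate_1, lug_plate_2, wide_pipe, hex_nut below 0.02 m/s and angular speed of each of lug_plate_1, lug_plate_2, wide_pipe, hex_nut below 0.2 rad/s and distance of tall_pipe from where it was at the start of the episode below 0.02 m and angle between tall_pipe's own z axis and vertical below 0.1 rad); the robot touches nothing.
It fails at once if the tall narrow pipe off-cut is moved or knocked over (distance of tall_pipe from where it was at the start of the episode above 0.03 m).
It also fails if it takes over 104 s, if anything falls off the work surface, if the arm or the gripper's body presses on something with over 40 N, if the wrist force passes 120 N, or if a joint passes its speed limit or range.

## Working session

There is one attempt and no reset: what is moved stays moved. The work goes in short steps, Python scripts to look and compute and a tool call to move; the robot and the scene stay as the last step left them, time stands still between calls to the robot, and variables do not carry over. Pictures are saved under pics/ and viewed, about 12 in all and at most 16, crops included, and the job is handed in when it is done.

Besides the shell and the picture viewer there is one more tool, called after "Request:" as a command line: name --argument value ..., lists and objects as JSON in quotes. arm_command: Moves the arm, as the interface text tells. Its arguments: {"type":"object","properties":{"increments":{"type":"array"},"squeeze":{"type":"number"}},"required":["increments"]}

```bash
mkdir -p pics && python3 - <<'E'
from rig import bot
import cv2,numpy as np
s=bot.observe()
for k in ['t','tcp_pos','tcp_rot','opening','contact_force']: print(k,s[k])
print(bot.hold_point_z)
for n in ['side','top']:
    d=bot.snapshot(n)
    cv2.imwrite(f'pics/{n}0.png',d['image'][:,:,::-1])
    print(n,{k:np.round(d[k],4).tolist() for k in d if k!='image'})
    R,t=np.array(d['R']),np.array(d['t'])
    for o in ['plate_tray','pipe_tray','lug_plate_1','wide_pipe','hex_nut','tall_pipe']:
        for r in bot.search_frame(n,o):
            print(o,round(r['p'],2),np.round(R.T@(np.array(r['xyz'])-t),4))
E
```

```text
t 0.0
tcp_pos [0.2116411  0.58755819 0.23029822]
tcp_rot [ 1.72016218e-01  9.85093660e-01 -9.36447497e-04 -1.57108252e-04]
opening 0.08543800837605608
contact_force [ 0.54622638  0.08123835 -0.11061727]
0.0187
side {'fx': 463.7574, 'fy': 463.7574, 'cx': 284.2929, 'cy': 214.1109, 'k1': -0.0678, 'R': [[-0.9127, -0.4086, -0.003], [-0.233, 0.5266, -0.8176], [0.3356, -0.7455, -0.5758]], 't': [0.4877, 0.1969, 0.6368]}
plate_tray 0.63 [0.4378 0.0556 0.0038]
plate_tray 0.61 [0.5668 0.0508 0.0015]
pipe_tray 0.71 [5.717e-01 5.140e-02 4.000e-04]
lug_plate_1 0.93 [ 0.6827 -0.1867  0.0063]
lug_plate_1 0.21 [0.4306 0.169  0.0095]
wide_pipe 0.72 [ 0.6341 -0.2598  0.0198]
hex_nut 0.87 [0.4282 0.1697 0.0103]
tall_pipe 0.82 [0.5401 0.1726 0.0321]
tall_pipe 0.32 [ 0.637  -0.2608  0.0217]
top {'fx': 404.7025, 'fy': 404.7025, 'cx': 278.7053, 'cy': 214.5638, 'k1': -0.0491, 'R': [[0.0297, -0.9993, -0.0223], [-0.995, -0.0274, -0.0958], [0.0951, 0.0251, -0.9952]], 't': [-0.0647, 0.546, 0.8578]}
plate_tray 0.86 [0.4362 0.052  0.0018]
pipe_tray 0.64 [ 0.5614  0.0391 -0.0007]
lug_plate_1 0.89 [ 0.687 -0.186  0.006]
lug_plate_1 0.88 [ 0.6522 -0.0922  0.0098]
wide_pipe 0.56 [ 0.6455 -0.276   0.0266]
tall_pipe 0.49 [0.5477 0.1635 0.0415]
```

View pics/side0.png

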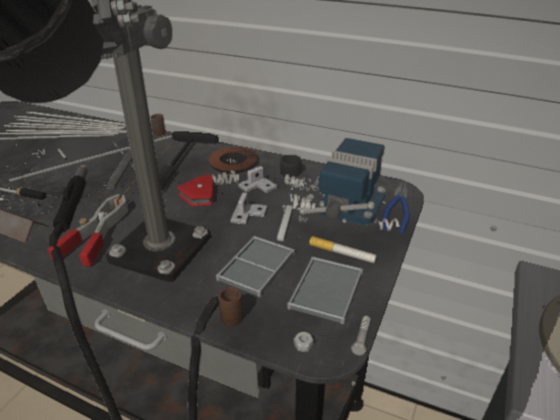

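View pics/top0.png

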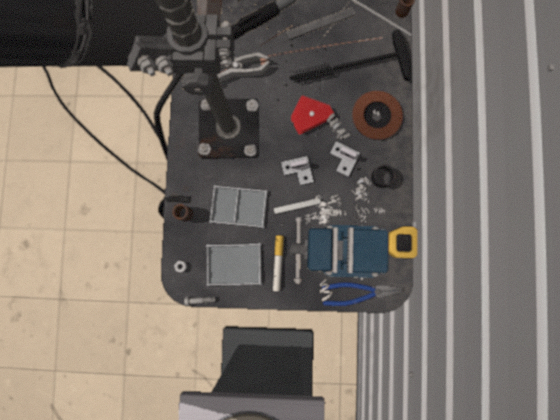

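```bash
cat > h.py <<'E'
import numpy as np,cv2
from scipy.optimize import minimize
from rig import bot
def proj(d,X):
    c=np.atleast_2d(X)@np.array(d['R']).T+np.array(d['t']); s=c[:,:2]/c[:,2:]
    s=s*(1+d['k1']*(s**2).sum(1,keepdims=True))
    return s*[d['fx'],d['fy']]+[d['cx'],d['cy']]
def unproj(d,uv,z):
    p=(np.atleast_2d(uv).astype(float)-[d['cx'],d['cy']])/[d['fx'],d['fy']]; s=p.copy()
    for _ in range(8): s=p/(1+d['k1']*(s**2).sum(1,keepdims=True))
    R=np.array(d['R']);o=-R.T@np.array(d['t']); v=np.c_[s,np.ones(len(s))]@R
    return o+v*((z-o[2])/v[:,2])[:,None]
def box(x0,x1,y0,y1,z0,z1): return np.array([[x,y,z] for x in(x0,x1) for y in(y0,y1) for z in(z0,z1)])/1000
def cyl(r,h,n=32,a0=0):
    a=a0+np.arange(n)*2*np.pi/n
    return np.array([[r*np.cos(b),r*np.sin(b),z] for b in a for z in(0,h)])/1000
M={'plate':[box(-30,30,-30,0,0,8),box(-30,0,0,30,0,8),box(-24,12,-18,-8,8,38)],
 'plate_tray':[box(-44,44,-59,59,0,9)],'pipe_tray':[box(-41,41,-59.5,59.5,0,9)],
 'wide_pipe':[cyl(24,34)],'tall_pipe':[cyl(17,50)],'hex_nut':[cyl(13.86,14,6,np.pi/6)]}
def place(P,p,z=0):
    c,s=np.cos(p[2]),np.sin(p[2]); return P@np.array([[c,s,0],[-s,c,0],[0,0,1]])+[p[0],p[1],z]
K=4
def render(d,parts,p,z,win):
    u0,v0,w,h=win; im=np.zeros((h*K,w*K),np.uint8)
    for P in parts:
        q=(proj(d,place(P,p,z))-[u0,v0]+.5)*K
        cv2.fillConvexPoly(im,cv2.convexHull(np.round(q).astype(np.int32)),1)
    return cv2.resize(im.astype(np.float32),(w,h),interpolation=cv2.INTER_AREA)
def fit(kind,views,p0,z=0,yaws=(0,)):
    """views: list of (d,mask)"""
    V=[]
    for d,m in views:
        x,y,w,h=cv2.boundingRect(m.astype(np.uint8)); win=(x-12,y-12,w+24,h+24)
        mm=np.zeros((h+24,w+24),np.float32); mm[12:-12,12:-12]=m[y:y+h,x:x+w]; V.append((d,mm,win))
    def cost(p):
        c=0
        for d,mm,win in V:
            r=render(d,M[kind],[p[0]/100,p[1]/100,p[2]],z,win); c+=1-np.minimum(r,mm).sum()/np.maximum(r,mm).sum()
        return c/len(V)
    best=[]
    for a in yaws:
        s=np.array([[0,0,0],[.8,0,0],[0,.8,0],[0,0,.25]])+[p0[0]*100,p0[1]*100,a]
        r=minimize(cost,s[0],method='Nelder-Mead',options=dict(initial_simplex=s,maxiter=150,xatol=.005,fatol=1e-4))
        best.append((r.fun,r.x[0]/100,r.x[1]/100,r.x[2]))
    return sorted(best)
def outline(img,d,kind,p,z=0,k=1,off=(0,0),col=(0,255,0)):
    for P in M[kind]:
        q=(proj(d,place(P,p,z))-off+.5)*k
        cv2.polylines(img,[cv2.convexHull(np.round(q).astype(np.int32))],True,col,1)
E
cat > s1.py <<'E'
from h import *
D={n:bot.snapshot(n) for n in('side','top')}
img={n:cv2.resize(D[n]['image'][:,:,::-1],None,fx=4,fy=4,interpolation=cv2.INTER_CUBIC) for n in D}
def cen(n,m): 
    v,u=np.nonzero(m); return unproj(D[n],[[u.mean(),v.mean()]],.01)[0]
G={'plate_tray':(.436,.053),'pipe_tray':(.565,.045),'plate':[(.687,-.186),(.652,-.092)],'wide_pipe':(.637,-.262),'tall_pipe':(.544,.168),'hex_nut':(.43,.17)}
for o,g in G.items():
    for g in (g if isinstance(g,list) else [g]):
        vs=[]
        for n in D:
            ms=[r for r in bot.masks_of(n,'lug_plate_1' if o=='plate' else o)]
            ms=[r for r in ms if np.hypot(*(cen(n,r['pixels'])[:2]-g))<.035]
            if ms: vs.append((D[n],ms[0]['pixels'])); print(o,n,round(ms[0]['p'],2),ms[0]['pixels'].sum())
        if not vs: print(o,'none');continue
        yaws={'plate':np.arange(12)*np.pi/6,'plate_tray':(0,),'pipe_tray':(0,),'hex_nut':(0,.5)}.get(o,(0,))
        b=fit(o,vs,g,0,yaws)
        for x in b[:3 if o=='plate' else 1]: print('  ',np.round(x,4))
        for n in D: outline(img[n],D[n],o,b[0][1:],0,4)
def crop(n,u,v,w=200,h=150): return img[n][v*4:(v+h)*4,u*4:(u+w)*4]
cv2.imwrite('pics/a.png',crop('side',200,150)); cv2.imwrite('pics/b.png',crop('top',220,130)); cv2.imwrite('pics/c.png',crop('top',160,150))
E
python3 s1.py
```

```text
plate_tray side 0.62 3197
plate_tray top 0.65 2169
   [0.0278 0.4371 0.0497 0.0502]
pipe_tray side 0.67 2453
pipe_tray top 0.93 1946
   [ 0.0436  0.5673  0.0437 -0.0843]
plate side 0.62 543
plate top 0.78 572
   [ 0.0991  0.6816 -0.1862  1.1575]
   [ 0.0993  0.6817 -0.1862  1.1533]
   [ 0.1005  0.6816 -0.1861  1.1659]
plate side 0.75 517
plate top 0.56 514
   [ 0.1287  0.6475 -0.0848  1.8406]
   [ 0.129   0.6478 -0.0851  1.8278]
   [ 0.1297  0.6476 -0.0852  1.8394]
wide_pipe side 0.56 421
wide_pipe top 0.82 244
   [ 0.2977  0.6413 -0.2768  0.4282]
tall_pipe side 0.81 777
tall_pipe top 0.47 218
   [0.1742 0.5469 0.164  0.182 ]
hex_nut side 0.81 307
hex_nut top 0.46 111
   [ 0.1393  0.4298  0.1673 -0.2462]
```

View pics/a.png

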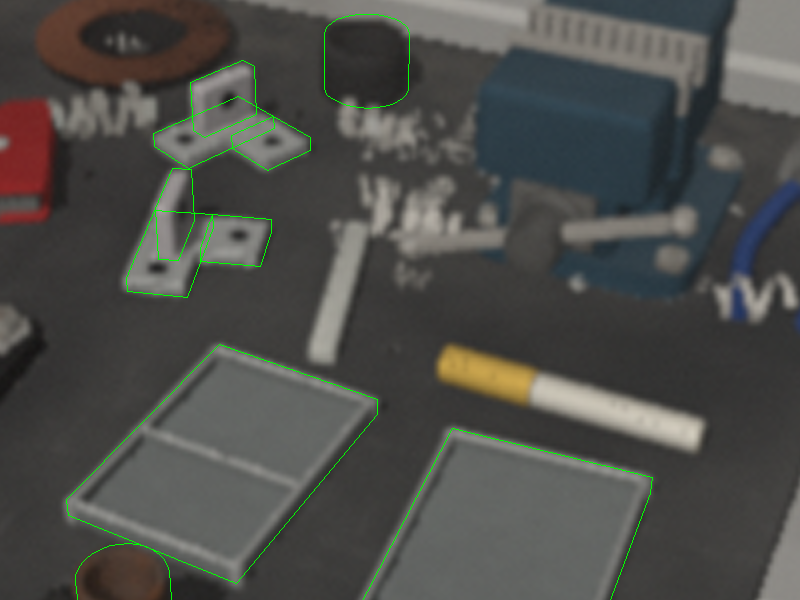

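View pics/b.png

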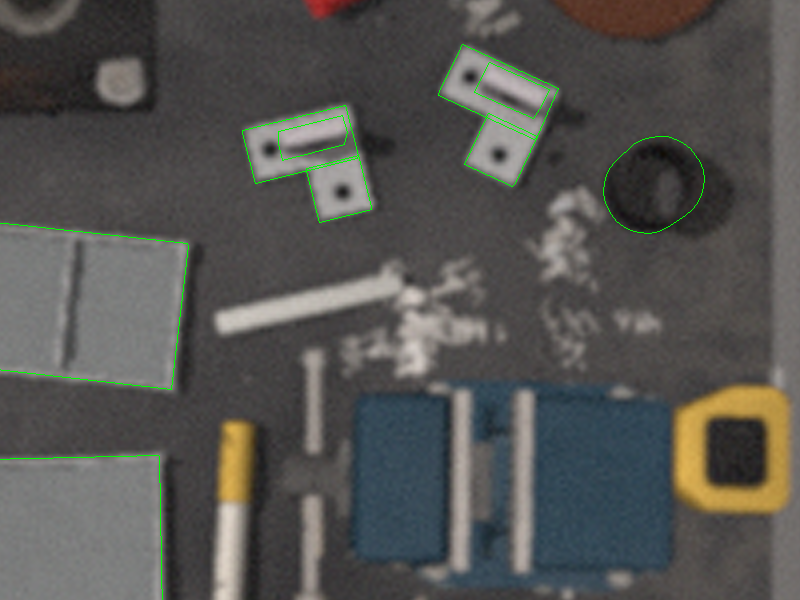

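```bash
cat >> h.py <<'E'
from scipy.spatial.transform import Rotation as Ro
def plan(x,y,z,jaw,full=False):
    """shift/turn in tool axes to a tool-down pose with jaw (tool y) heading in deg (mod 180 unless full)"""
    s=bot.observe(); R=Ro.from_quat(s['tcp_rot']); p=np.array(s['tcp_pos'])
    m=R.as_matrix(); cur=np.degrees(np.arctan2(m[1,1],m[0,1])); dj=jaw-cur
    if not full: dj=(dj+90)%180-90
    a=np.radians(cur+dj); Y=np.array([np.cos(a),np.sin(a),0]); Z=np.array([0,0,-1.]); X=np.cross(Y,Z)
    rv=(R.inv()*Ro.from_matrix(np.c_[X,Y,Z])).as_rotvec(degrees=True)
    print('t %.2f pos'%s['t'],np.round(p,4),'jaw %.1f'%cur,'open',round(s['opening'],4),'F',np.round(s['contact_force'],1),'q7 %.2f'%s['q'][6])
    print('  shift',np.round(m.T@(np.array([x,y,z])-p),4),'turn',np.round(rv,1))
E
cat > s2.py <<'E'
from h import *
D={n:bot.snapshot(n) for n in('side','top')}
p=(.5673,.0437,-.0843)
for n in D:
    g=cv2.cvtColor(D[n]['image'],cv2.COLOR_RGB2GRAY).astype(np.float32)
    for yy in range(-14,15,2):
        L=place(np.array([[x/1000,yy/1000,.009] for x in range(-30,31,2)]),p)
        q=proj(D[n],L).astype(np.float32); print(n,yy,round(float(cv2.remap(g,q[:,0],q[:,1],cv2.INTER_LINEAR).mean()),1))
for n,o in(('side','hex_nut'),('top','hex_nut')):
    m=bot.masks_of(n,o)
    for a in range(-30,30,6):
        b=fit(o,[(D[n],m[0]['pixels'])],(.43,.167),0,(np.radians(a),))[0]; print(n,a,np.round(b,3))
T=[]
for n,X in(('side',(.43,.167,.007)),('side',(.641,-.277,.015)),('top',(.43,.167,.007)),('top',(.641,-.277,.015))):
    u,v=proj(D[n],X)[0].astype(int); c=cv2.resize(D[n]['image'][v-18:v+18,u-24:u+24,::-1],None,fx=8,fy=8,interpolation=cv2.INTER_CUBIC)
    o,pp=('hex_nut',(.4298,.1673,-.246)) if X[1]>0 else ('wide_pipe',(.6413,-.2768,0))
    outline(c,D[n],o,pp,0,8,(u-24,v-18)); T.append(cv2.convertScaleAbs(c,alpha=1.5))
cv2.imwrite('pics/d.png',np.vstack([np.hstack(T[:2]),np.hstack(T[2:])]))
plan(.43,.167,.12,-14)
E
python3 s2.py
```

```text
side -14 100.7
side -12 100.7
side -10 100.6
side -8 100.5
side -6 100.4
side -4 100.1
side -2 99.8
side 0 99.4
side 2 102.8
side 4 115.0
side 6 128.0
side 8 124.6
side 10 107.0
side 12 96.9
side 14 96.5
top -14 123.9
top -12 124.6
top -10 124.5
top -8 122.6
top -6 117.5
top -4 103.0
top -2 83.9
top 0 80.4
top 2 100.9
top 4 125.9
top 6 134.6
top 8 129.0
top 10 123.0
top 12 122.2
top 14 122.3
side -30 [ 0.078  0.43   0.168 -0.251]
side -24 [ 0.075  0.43   0.168 -0.14 ]
side -18 [ 0.079  0.43   0.168 -0.227]
side -12 [ 0.081  0.43   0.168 -0.233]
side -6 [ 0.076  0.43   0.168 -0.114]
side 0 [ 0.075  0.43   0.168 -0.108]
side 6 [ 0.077  0.43   0.168 -0.204]
side 12 [0.081 0.43  0.168 0.842]
side 18 [0.074 0.43  0.168 0.87 ]
side 24 [0.081 0.43  0.169 0.751]
top -30 [ 0.112  0.428  0.167 -0.191]
top -24 [0.082 0.429 0.167 0.083]
top -18 [0.081 0.429 0.167 0.036]
top -12 [0.082 0.429 0.167 0.097]
top -6 [0.081 0.429 0.167 0.08 ]
top 0 [0.08  0.429 0.167 0.087]
top 6 [0.08  0.429 0.167 0.088]
top 12 [0.081 0.429 0.166 0.084]
top 18 [0.081 0.429 0.167 0.078]
top 24 [0.107 0.429 0.167 0.554]
t 1.70 pos [0.2118 0.588  0.2313] jaw 70.2 open 0.0852 F [ 0.3 -0.7  0.5] q7 -0.05
  shift [-0.348  -0.3222  0.1113] turn [-0.  -0.  84.2]
```

View pics/d.png

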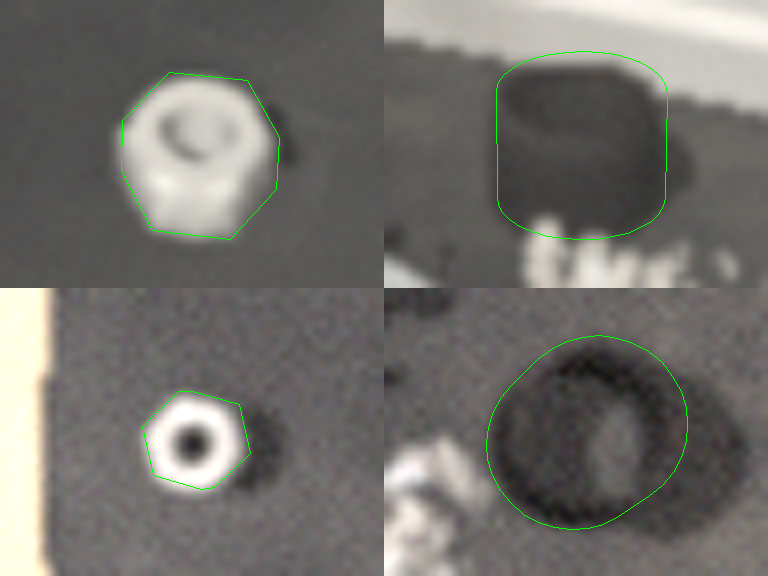

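Request:
arm_command --increments '[[[-0.035, -0.032, 0.011], [0, 0, 8], 60], [[-0.07, -0.065, 0.02], [0, 0, 16], 60], [[-0.105, -0.097, 0.03], [0, 0, 24], 60], [[-0.14, -0.13, 0.04], [0, 0, 32], 60], [[-0.175, -0.162, 0.05], [0, 0, 40], 60], [[-0.21, -0.194, 0.06], [0, 0, 48], 60], [[-0.245, -0.226, 0.07], [0, 0, 56], 60], [[-0.28, -0.258, 0.08], [0, 0, 64], 60]]' --squeeze 40

```text
t: 2.5
tcp_pos: [0.3884, 0.2487, 0.1513]
tcp_rot: [0.67, 0.742, 0.001, -0.0]
contact_force: [0.5, 1.1, -0.4]
opening: 0.0512
```

```bash
python3 -c "
from h import *
plan(.4295,.1675,.06,-5)"
```

```text
t 2.50 pos [0.3884 0.2487 0.1513] jaw 5.9 open 0.0512 F [ 0.5  1.1 -0.4] q7 -0.50
  shift [-0.0851  0.0325  0.0912] turn [ 0.  -0.1 10.9]
```

Request:
arm_command --increments '[[[-0.03, 0.011, 0.02], [0, 0, 5], 60], [[-0.06, 0.022, 0.045], [0, 0, 11], 60], [[-0.085, 0.0325, 0.075], [0, 0, 11], 60], [[-0.085, 0.0325, 0.1], [0, 0, 11], 60], [[-0.085, 0.0325, 0.125], [0, 0, 11], 60], [[-0.085, 0.0325, 0.14], [0, 0, 11], 60], [[-0.085, 0.0325, 0.147], [0, 0, 11], 60], [[-0.085, 0.0325, 0.147], [0, 0, 11], 60]]'

```text
t: 3.3
tcp_pos: [0.4291, 0.1674, 0.0038]
tcp_rot: [0.738, 0.675, -0.0, -0.0]
contact_force: [-0.4, 0.6, -0.5]
opening: 0.0514
```

Request:
arm_command --increments '[[[0, 0, 0], [0, 0, 0], 20], [[0, 0, 0], [0, 0, 0], 5], [[0, 0, 0], [0, 0, 0], 5], [[0, 0, 0], [0, 0, 0], 5], [[0, 0, 0], [0, 0, 0], 5], [[0, 0, -0.02], [0, 0, 0], 5], [[0, 0, -0.06], [0, 0, 0], 5], [[0, 0, -0.1], [0, 0, 0], 5]]'

```text
t: 4.1
tcp_pos: [0.4286, 0.1669, 0.1047]
tcp_rot: [0.738, 0.675, -0.001, -0.0]
contact_force: [-0.7, 1.6, -0.4]
opening: 0.0228
```

```bash
python3 -c "
from h import *
plan(.570,.075,.06,-5)"
```

```text
t 4.10 pos [0.4286 0.1669 0.1047] jaw -5.1 open 0.0228 F [-0.7  1.6 -0.4] q7 -0.46
  shift [-0.0788  0.1492  0.0446] turn [-0.1  0.1 -0.1]
```

Request:
arm_command --increments '[[[-0.022, 0.042, 0.01], [0, 0, 0], 5], [[-0.045, 0.084, 0.02], [0, 0, 0], 5], [[-0.066, 0.125, 0.03], [0, 0, 0], 5], [[-0.079, 0.149, 0.045], [0, 0, 0], 5], [[-0.079, 0.149, 0.07], [0, 0, 0], 5], [[-0.079, 0.149, 0.085], [0, 0, 0], 5], [[-0.079, 0.149, 0.095], [0, 0, 0], 5], [[-0.079, 0.149, 0.097], [0, 0, 0], 5]]'

```text
t: 4.9
tcp_pos: [0.5689, 0.0754, 0.0072]
tcp_rot: [0.738, 0.675, -0.001, -0.001]
contact_force: [-3.9, -1.3, 9.7]
opening: 0.0227
```

Request:
arm_command --increments '[[[0, 0, 0], [0, 0, 0], 5], [[0, 0, 0], [0, 0, 0], 25], [[0, 0, 0], [0, 0, 0], 42], [[0, 0, 0], [0, 0, 0], 42], [[0, 0, -0.02], [0, 0, 0], 42], [[0, 0, -0.06], [0, 0, 0], 42], [[0, 0, -0.11], [0, 0, 0], 42], [[0, 0, -0.16], [0, 0, 0], 42]]'

```text
t: 5.7
tcp_pos: [0.5688, 0.0754, 0.1689]
tcp_rot: [0.738, 0.675, -0.002, -0.001]
contact_force: [2.3, 1.4, 0.6]
opening: 0.036
```

```bash
python3 -c "
from h import *
plan(.6616,-.0871,.06,15.5)
d=bot.snapshot('side');r=bot.masks_of('side','hex_nut')
for x in r: print(x['p'],x['pixels'].sum(),fit('hex_nut',[(d,x['pixels'])],(.57,.075),.003))
"
```

```text
t 5.70 pos [0.5688 0.0754 0.1689] jaw -5.1 open 0.036 F [2.3 1.4 0.6] q7 -0.13
  shift [-0.1534  0.1072  0.1087] turn [ -0.2   0.  -20.6]
0.48 180 [(np.float64(0.22411000728607178), np.float64(0.5672736561040034), np.float64(0.07877774062406043), np.float64(0.2890812602460508))]
```

Request:
arm_command --increments '[[[-0.034, 0.024, 0], [0, 0, -5], 42], [[-0.068, 0.048, 0.01], [0, 0, -10], 42], [[-0.102, 0.072, 0.03], [0, 0, -15], 42], [[-0.136, 0.096, 0.06], [0, 0, -20.6], 42], [[-0.153, 0.107, 0.095], [0, 0, -20.6], 42], [[-0.153, 0.107, 0.109], [0, 0, -20.6], 42], [[-0.153, 0.107, 0.109], [0, 0, -20.6], 42], [[-0.153, 0.107, 0.109], [0, 0, -20.6], 42]]'

```text
t: 6.6
tcp_pos: [0.6678, -0.0846, 0.0675]
tcp_rot: [0.605, 0.796, 0.004, 0.003]
contact_force: [0.8, 0.2, -0.3]
opening: 0.036
```

```bash
python3 -c "
from h import *
plan(.6616,-.0871,.012,15.5)
T=[]
for n in('side','top'):
    d=bot.snapshot(n); u,v=proj(d,(.64,-.06,.03))[0].astype(int); c=cv2.resize(d['image'][v-50:v+50,u-65:u+65,::-1],None,fx=5,fy=5,interpolation=cv2.INTER_CUBIC)[:,:]
    outline(c,d,'plate',(.6475,-.0848,1.8406),0,5,(u-65,v-50)); T.append(cv2.resize(c,None,fx=.6,fy=.6,interpolation=cv2.INTER_AREA))
cv2.imwrite('pics/e.png',np.hstack(T))
"
```

```text
t 6.60 pos [ 0.6678 -0.0846  0.0675] jaw 15.6 open 0.036 F [ 0.8  0.2 -0.3] q7 0.56
  shift [-0.0008 -0.0073  0.0555] turn [ 0.6 -0.   0.1]
```

View pics/e.png

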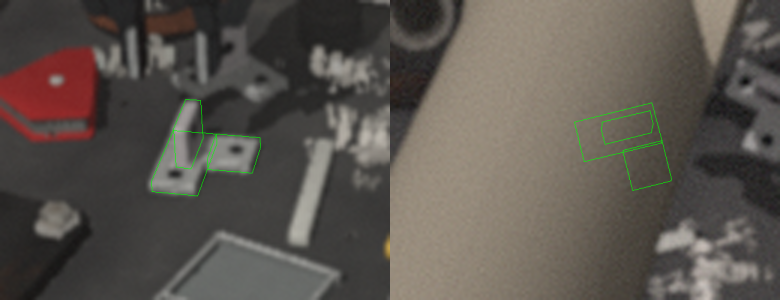

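Request:
arm_command --increments '[[[-0.001, -0.007, 0.01], [0.6, 0, 0], 42], [[-0.001, -0.007, 0.025], [0.6, 0, 0], 42], [[-0.001, -0.007, 0.04], [0.6, 0, 0], 42], [[-0.001, -0.007, 0.05], [0.6, 0, 0], 42], [[-0.001, -0.007, 0.0545], [0.6, 0, 0], 42], [[-0.001, -0.007, 0.0545], [0.6, 0, 0], 42], [[-0.001, -0.007, 0.0545], [0.6, 0, 0], 25], [[-0.001, -0.007, 0.0545], [0.6, 0, 0], 10]]' --squeeze 60

```text
t: 7.5
tcp_pos: [0.6633, -0.0874, 0.015]
tcp_rot: [0.605, 0.797, 0.001, 0.001]
contact_force: [-1.0, 0.4, 3.6]
opening: 0.0097
```

Request:
arm_command --increments '[[[0, 0, 0], [0, 0, 0], 0], [[0, 0, 0], [0, 0, 0], 0], [[0, 0, 0], [0, 0, 0], 0], [[0, 0, -0.01], [0, 0, 0], 0], [[0, 0, -0.03], [0, 0, 0], 0], [[0, 0, -0.06], [0, 0, 0], 0], [[0, 0, -0.1], [0, 0, 0], 0], [[0, 0, -0.14], [0, 0, 0], 0]]'

```text
t: 8.3
tcp_pos: [0.6622, -0.0874, 0.1566]
tcp_rot: [0.605, 0.796, 0.001, 0.001]
contact_force: [1.3, 0.3, -2.1]
opening: 0.0089
```

```bash
python3 -c "
from h import *
# B plate lug at tray (5.5+6, 19+13) mm ; 
p=place(np.array([[.0115,.032,0]]),(.4371,.0497,.0502))[0];print(p)
plan(p[0],p[1],.1,92.9,True)
plan(p[0],p[1],.1,92.9-10,True)
"
```

```text
[0.44697979 0.08223675 0.        ]
t 8.30 pos [ 0.6622 -0.0874  0.1566] jaw 15.6 open 0.0089 F [ 1.3  0.3 -2.1] q7 0.54
  shift [ 0.2213 -0.1619  0.056 ] turn [  0.1   0.1 -77.3]
t 8.30 pos [ 0.6622 -0.0874  0.1566] jaw 15.6 open 0.0089 F [ 1.3  0.3 -2.1] q7 0.54
  shift [ 0.2213 -0.1619  0.056 ] turn [  0.1   0.1 -67.3]
```

Request:
arm_command --increments '[[[0.025, -0.018, 0], [0, 0, -8.5], 0], [[0.049, -0.036, 0], [0, 0, -17], 0], [[0.074, -0.054, 0], [0, 0, -25.5], 0], [[0.098, -0.072, 0], [0, 0, -34], 0], [[0.123, -0.09, 0], [0, 0, -42.5], 0], [[0.148, -0.108, 0], [0, 0, -51], 0], [[0.172, -0.126, 0.01], [0, 0, -59.5], 0], [[0.197, -0.144, 0.02], [0, 0, -68], 0]]'

```text
t: 9.1
tcp_pos: [0.4699, 0.064, 0.1368]
tcp_rot: [0.053, 0.999, 0.0, 0.002]
contact_force: [0.1, 0.7, -2.6]
opening: 0.0087
```

```bash
python3 -c "
from h import *
plan(.447,.0822,.06,92.9,True)
"
```

```text
t 9.10 pos [0.4699 0.064  0.1368] jaw 83.9 open 0.0087 F [ 0.1  0.7 -2.6] q7 1.30
  shift [0.025  0.0156 0.0767] turn [ 0.   0.2 -9. ]
```

Go above the tray at TCP z 0.05 and check the held plate against the tray.

Request:
arm_command --increments '[[[0.012, 0.008, 0.02], [0, 0, -4], 0], [[0.025, 0.0156, 0.04], [0, 0, -9], 0], [[0.025, 0.0156, 0.06], [0, 0, -9], 0], [[0.025, 0.0156, 0.077], [0, 0, -9], 0], [[0.025, 0.0156, 0.087], [0, 0, -9], 0], [[0.025, 0.0156, 0.087], [0, 0, -9], 0], [[0.025, 0.0156, 0.087], [0, 0, -9], 0], [[0.025, 0.0156, 0.087], [0, 0, -9], 0]]'

```text
t: 9.9
tcp_pos: [0.4479, 0.0823, 0.0507]
tcp_rot: [-0.025, 1.0, 0.0, 0.003]
contact_force: [-0.6, -0.6, -2.3]
opening: 0.0087
```

```bash
cat > s3.py <<'E'
from h import *
import sys
x,y,yaw,z,name=*map(float,sys.argv[1:5]),sys.argv[5]
plan(.447,.0822,.0175,92.9,True)
d=bot.snapshot('side'); p=(x,y,np.radians(yaw))
for r in bot.masks_of('side','lug_plate_1'):
    m=r['pixels']; v,u=np.nonzero(m); q=unproj(d,[[u.mean(),v.mean()]],z)[0]
    print(round(r['p'],2),m.sum(),np.round(q,3))
u,v=proj(d,(.44,.05,.02))[0].astype(int); c=cv2.resize(d['image'][v-60:v+60,u-80:u+80,::-1],None,fx=5,fy=5,interpolation=cv2.INTER_CUBIC)
outline(c,d,'plate',p,z,5,(u-80,v-60)); outline(c,d,'plate_tray',(.4371,.0497,.0502),0,5,(u-80,v-60),(0,255,255))
cv2.imwrite(f'pics/{name}.png',c)
E
python3 s3.py .4421 .0689 182.9 .037 f
```

```text
t 9.90 pos [0.4479 0.0823 0.0507] jaw 92.9 open 0.0087 F [-0.6 -0.6 -2.3] q7 1.42
  shift [ 0.0011 -0.0001  0.0332] turn [ 0.   0.3 -0. ]
0.62 613 [0.441 0.081 0.037]
```

View pics/f.png

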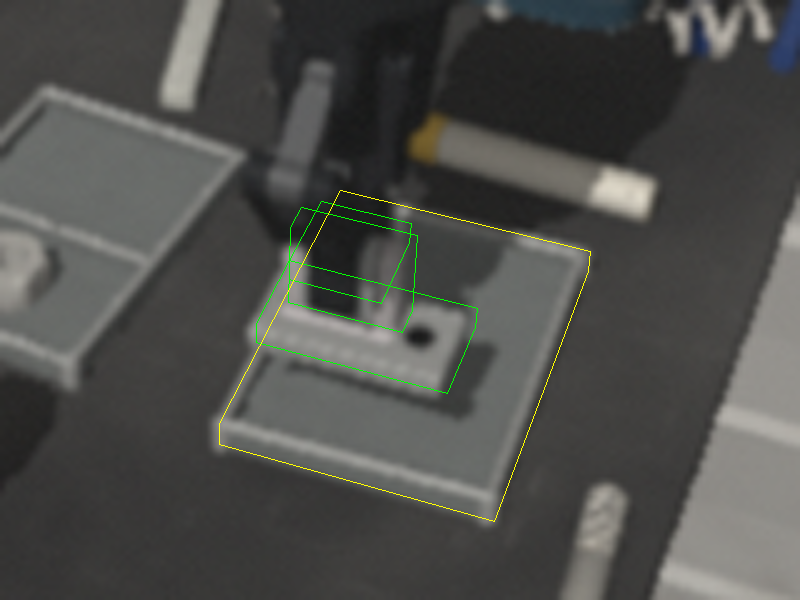

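Request:
arm_command --increments '[[[0.002, 0, 0.008], [0, 0.3, 0], 0], [[0.002, 0, 0.016], [0, 0.3, 0], 0], [[0.002, 0, 0.024], [0, 0.3, 0], 0], [[0.002, 0, 0.029], [0, 0.3, 0], 0], [[0.002, 0, 0.031], [0, 0.3, 0], 0], [[0.002, 0, 0.0325], [0, 0.3, 0], 0], [[0.002, 0, 0.0325], [0, 0.3, 0], 0], [[0.002, 0, 0.0325], [0, 0.3, 0], 0]]'

```text
t: 10.8
tcp_pos: [0.4462, 0.0823, 0.0182]
tcp_rot: [-0.025, 1.0, 0.0, 0.0]
contact_force: [-0.6, -0.3, -3.0]
opening: 0.0088
```

Request:
arm_command --increments '[[[0, 0, 0], [0, 0, 0], 8], [[0, 0, 0], [0, 0, 0], 20], [[0, 0, 0], [0, 0, 0], 40], [[0, 0, 0], [0, 0, 0], 40], [[0, 0, -0.02], [0, 0, 0], 40], [[0, 0, -0.06], [0, 0, 0], 40], [[0, 0, -0.1], [0, 0, 0], 40], [[0, 0, -0.15], [0, 0, 0], 40]]'

```text
t: 11.6
tcp_pos: [0.445, 0.0819, 0.1689]
tcp_rot: [-0.025, 1.0, 0.0, -0.001]
contact_force: [1.3, 0.4, -0.2]
opening: 0.034
```

```bash
python3 s3.py .4411 .0689 182.9 .003 g; python3 -c "
from h import *
plan(.691,-.197,.16,-23.7)
plan(.691,-.197,.06,-23.7)"
```

```text
t 11.60 pos [0.445  0.0819 0.1689] jaw 92.9 open 0.034 F [ 1.3  0.4 -0.2] q7 1.38
  shift [-0.0022  0.0002  0.1514] turn [ 0.  -0.1 -0. ]
0.82 523 [ 0.689 -0.198  0.003]
0.75 919 [0.447 0.072 0.003]
t 11.70 pos [0.4498 0.083  0.175 ] jaw 92.9 open 0.0342 F [ 0.5 -0.3 -0.3] q7 1.38
  shift [-0.2266 -0.2919  0.0166] turn [ -0.2   0.7 -63.4]
t 11.70 pos [0.4498 0.083  0.175 ] jaw 92.9 open 0.0342 F [ 0.5 -0.3 -0.3] q7 1.38
  shift [-0.2254 -0.2923  0.1166] turn [ -0.2   0.7 -63.4]
```

View pics/g.png

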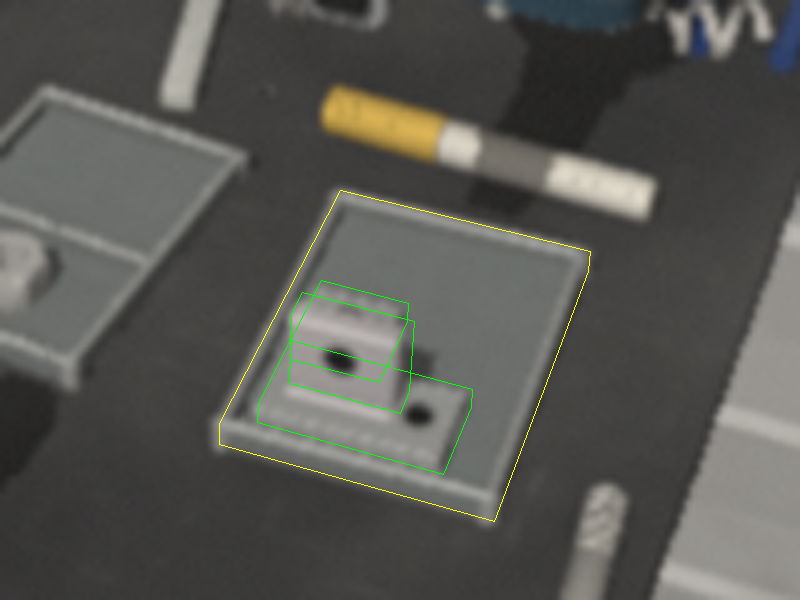

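Request:
arm_command --increments '[[[-0.02, -0.026, 0], [0, 0, 8.4], 42], [[-0.04, -0.052, 0], [0, 0, 16.8], 42], [[-0.06, -0.078, 0], [0, 0, 25.2], 42], [[-0.08, -0.103, 0], [0, 0, 33.6], 42], [[-0.1, -0.129, 0], [0, 0, 42], 42], [[-0.12, -0.155, 0], [0, 0, 50.4], 42], [[-0.14, -0.181, 0], [0, 0, 58.8], 42], [[-0.16, -0.206, 0], [0, 0, 67.2], 42]]'

```text
t: 12.5
tcp_pos: [0.6207, -0.1158, 0.1759]
tcp_rot: [0.535, 0.845, 0.005, 0.004]
contact_force: [0.1, -1.0, 0.3]
opening: 0.0361
```

```bash
python3 -c "
from h import *
plan(.691,-.197,.06,-23.7,True)
T=[];s=[]
d0=[bot.snapshot(n) for n in('side','top')]
for n,d in zip(('side','top'),d0):
    for r in bot.masks_of(n,'lug_plate_1'):
        v,u=np.nonzero(r['pixels']);q=unproj(d,[[u.mean(),v.mean()]],.01)[0];print(n,r['p'],np.round(q,3))
"
```

```text
t 12.50 pos [ 0.6207 -0.1158  0.1759] jaw 25.3 open 0.0361 F [ 0.1 -1.   0.3] q7 0.75
  shift [-0.1034  0.0273  0.1164] turn [ 0.7 -0.3 49. ]
side 0.94 [ 0.685 -0.191  0.01 ]
side 0.65 [0.445 0.079 0.01 ]
top 0.59 [0.445 0.086 0.01 ]
```

Request:
arm_command --increments '[[[-0.017, 0.004, 0.01], [0.5, 0, 8.3], 42], [[-0.034, 0.009, 0.02], [0.7, -0.3, 16.5], 42], [[-0.052, 0.014, 0.03], [0.7, -0.3, 25], 42], [[-0.07, 0.018, 0.045], [0.7, -0.3, 33], 42], [[-0.087, 0.023, 0.06], [0.7, -0.3, 41], 42], [[-0.103, 0.0273, 0.08], [0.7, -0.3, 49], 42], [[-0.103, 0.0273, 0.1], [0.7, -0.3, 49], 42], [[-0.103, 0.0273, 0.115], [0.7, -0.3, 49], 42]]'

```text
t: 13.5
tcp_pos: [0.6897, -0.1947, 0.059]
tcp_rot: [0.835, 0.55, -0.001, -0.001]
contact_force: [0.2, -0.3, 0.1]
opening: 0.0355
```

```bash
python3 -c "
from h import *
plan(.691,-.197,.013,-23.7)
d=bot.snapshot('side'); u,v=proj(d,(.68,-.19,.03))[0].astype(int); c=cv2.resize(d['image'][v-40:v+40,u-55:u+55,::-1],None,fx=5,fy=5,interpolation=cv2.INTER_CUBIC)
outline(c,d,'plate',(.6816,-.1862,1.1575),0,5,(u-55,v-40))
cv2.imwrite('pics/i.png',c)
"
```

```text
t 13.50 pos [ 0.6897 -0.1947  0.059 ] jaw -23.2 open 0.0355 F [ 0.2 -0.3  0.1] q7 0.10
  shift [-0.0016  0.0022  0.046 ] turn [-0.1  0.1  0.5]
```

View pics/i.png

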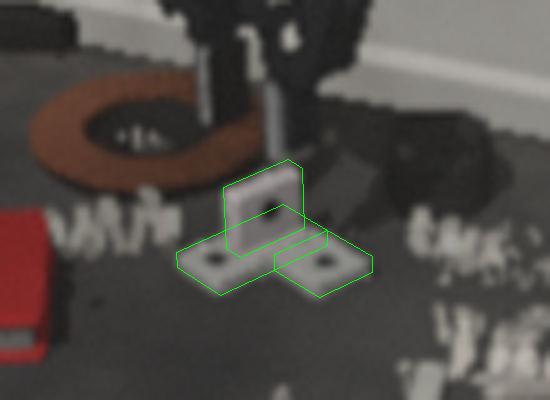

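Request:
arm_command --increments '[[[-0.0015, 0.002, 0.01], [0, 0, 0.5], 42], [[-0.0015, 0.002, 0.02], [0, 0, 0.5], 42], [[-0.0015, 0.002, 0.032], [0, 0, 0.5], 42], [[-0.0015, 0.002, 0.04], [0, 0, 0.5], 42], [[-0.0015, 0.002, 0.0455], [0, 0, 0.5], 42], [[-0.0015, 0.002, 0.0455], [0, 0, 0.5], 42], [[-0.0015, 0.002, 0.0455], [0, 0, 0.5], 25], [[-0.0015, 0.002, 0.0455], [0, 0, 0.5], 10]]'

```text
t: 14.35
tcp_pos: [0.6901, -0.1961, 0.0117]
tcp_rot: [0.837, 0.547, -0.002, -0.002]
contact_force: [-4.0, 1.0, 6.9]
opening: 0.0095
```

Request:
arm_command --increments '[[[0, 0, 0], [0, 0, 0], 0], [[0, 0, 0], [0, 0, 0], 0], [[0, 0, 0], [0, 0, 0], 0], [[0, 0, -0.01], [0, 0, 0], 0], [[0, 0, -0.03], [0, 0, 0], 0], [[0, 0, -0.06], [0, 0, 0], 0], [[0, 0, -0.1], [0, 0, 0], 0], [[0, 0, -0.145], [0, 0, 0], 0]]'

```text
t: 15.15
tcp_pos: [0.6898, -0.1959, 0.1575]
tcp_rot: [0.837, 0.547, -0.002, -0.002]
contact_force: [1.6, -0.3, -3.6]
opening: 0.0093
```

```bash
python3 -c "
from h import *
p=place(np.array([[-.0085,-.032,0]]),(.4371,.0497,.0502))[0];print(p)
plan(p[0],p[1],.16,-87.1,True)
"
```

```text
[0.43021643 0.01731379 0.        ]
t 15.15 pos [ 0.6898 -0.1959  0.1575] jaw -23.7 open 0.0093 F [ 1.6 -0.3 -3.6] q7 0.06
  shift [ 0.0908 -0.3235 -0.0005] turn [-0.3  0.3 63.4]
```

Request:
arm_command --increments '[[[0.011, -0.04, -0.015], [0, 0, 8], 0], [[0.023, -0.081, -0.03], [0, 0, 16], 0], [[0.034, -0.121, -0.035], [0, 0, 24], 0], [[0.045, -0.162, -0.035], [0, 0, 32], 0], [[0.057, -0.202, -0.035], [0, 0, 40], 0], [[0.068, -0.243, -0.03], [0, 0, 48], 0], [[0.08, -0.283, -0.01], [0, 0, 56], 0], [[0.091, -0.3235, 0.01], [0, 0, 63.4], 0]]'

```text
t: 15.95
tcp_pos: [0.4432, 0.0074, 0.1581]
tcp_rot: [0.999, 0.047, -0.003, -0.001]
contact_force: [-0.1, 0.2, -1.7]
opening: 0.0087
```

```bash
python3 -c "
from h import *
plan(.4302,.0173,.05,-87.1,True)
print(bot.observe()['q'])
"
```

```text
t 15.95 pos [0.4432 0.0074 0.1581] jaw -84.6 open 0.0087 F [-0.1  0.2 -1.7] q7 -1.51
  shift [-0.0113 -0.0108  0.1082] turn [-0.2  0.3  2.5]
[-1.0035317   0.03870776  0.95373713  1.97322176 -0.03772344  1.15226573
 -1.51129154]
```

Request:
arm_command --increments '[[[-0.0113, -0.0108, 0.025], [-0.2, 0.3, 2.5], 0], [[-0.0113, -0.0108, 0.05], [-0.2, 0.3, 2.5], 0], [[-0.0113, -0.0108, 0.075], [-0.2, 0.3, 2.5], 0], [[-0.0113, -0.0108, 0.09], [-0.2, 0.3, 2.5], 0], [[-0.0113, -0.0108, 0.1], [-0.2, 0.3, 2.5], 0], [[-0.0113, -0.0108, 0.108], [-0.2, 0.3, 2.5], 0], [[-0.0113, -0.0108, 0.108], [-0.2, 0.3, 2.5], 0], [[-0.0113, -0.0108, 0.108], [-0.2, 0.3, 2.5], 0]]'

```text
t: 16.75
tcp_pos: [0.4307, 0.0172, 0.0508]
tcp_rot: [1.0, 0.025, -0.0, 0.0]
contact_force: [0.8, -0.1, -2.7]
opening: 0.0089
```

```bash
sed -i 's/^plan.*/plan(.4302,.0173,.0155,-87.1,True)/' s3.py && python3 s3.py .4346 .0307 2.9 .038 j
```

```text
t 16.75 pos [0.4307 0.0172 0.0508] jaw -87.1 open 0.0089 F [ 0.8 -0.1 -2.7] q7 -1.41
  shift [-0.0005 -0.0001  0.0353] turn [ 0.  0. -0.]
0.77 961 [0.435 0.106 0.038]
0.58 676 [0.43  0.023 0.038]
```

View pics/j.png

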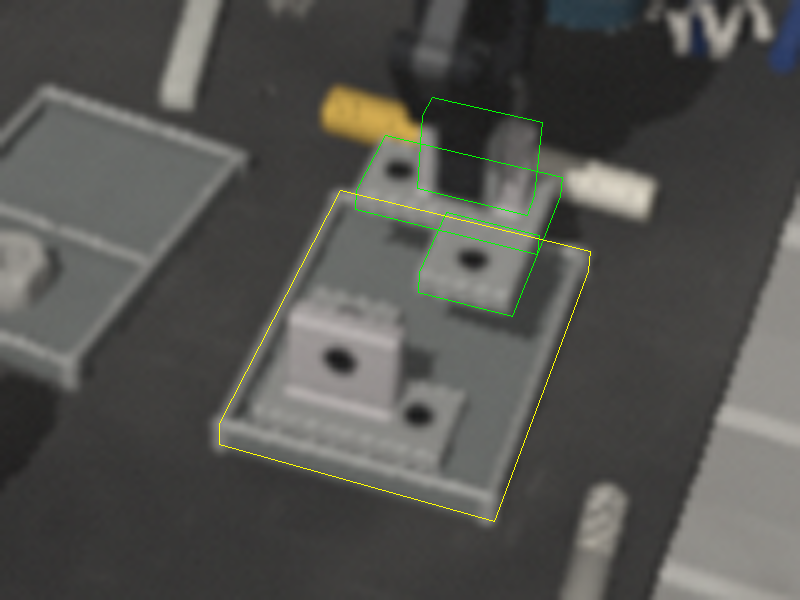

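Request:
arm_command --increments '[[[0, 0, 0.008], [0, 0, 0], 0], [[0, 0, 0.016], [0, 0, 0], 0], [[0, 0, 0.024], [0, 0, 0], 0], [[0, 0, 0.03], [0, 0, 0], 0], [[0, 0, 0.033], [0, 0, 0], 0], [[0, 0, 0.035], [0, 0, 0], 0], [[0, 0, 0.035], [0, 0, 0], 0], [[0, 0, 0.035], [0, 0, 0], 0]]'

```text
t: 17.65
tcp_pos: [0.431, 0.0174, 0.0161]
tcp_rot: [1.0, 0.025, 0.0, -0.0]
contact_force: [0.5, 0.1, -2.6]
opening: 0.0087
```

Request:
arm_command --increments '[[[0, 0, 0], [0, 0, 0], 8], [[0, 0, 0], [0, 0, 0], 20], [[0, 0, 0], [0, 0, 0], 38], [[0, 0, 0], [0, 0, 0], 38], [[0, 0, -0.02], [0, 0, 0], 38], [[0, 0, -0.06], [0, 0, 0], 38], [[0, 0, -0.11], [0, 0, 0], 38], [[0, 0, -0.16], [0, 0, 0], 38]]'

```text
t: 18.45
tcp_pos: [0.4305, 0.0165, 0.1775]
tcp_rot: [1.0, 0.024, 0.0, 0.001]
contact_force: [0.9, 1.8, 0.3]
opening: 0.0326
```

```bash
python3 s3.py .4346 .0307 2.9 .003 k; python3 -c "
from h import *
for j in(-60,-30,0,30):plan(.639,-.274,.16,j,True)"
```

```text
t 18.45 pos [0.4305 0.0165 0.1775] jaw -87.2 open 0.0326 F [0.9 1.8 0.3] q7 -1.67
  shift [-0.0002 -0.001   0.162 ] turn [ 0.1 -0.  -0.1]
0.88 998 [0.433 0.017 0.003]
0.69 1022 [0.446 0.073 0.003]
0.28 480 [ 0.65  -0.295  0.003]
t 18.55 pos [0.4347 0.0175 0.182 ] jaw -87.2 open 0.0324 F [ 0.2  0.8 -0.8] q7 -1.67
  shift [0.1895 0.3013 0.0225] turn [ -0.1  -0.7 -27.2]
t 18.55 pos [0.4347 0.0175 0.182 ] jaw -87.2 open 0.0324 F [ 0.2  0.8 -0.8] q7 -1.67
  shift [0.1895 0.3013 0.0225] turn [  0.   -0.7 -57.2]
t 18.55 pos [0.4347 0.0175 0.182 ] jaw -87.2 open 0.0324 F [ 0.2  0.8 -0.8] q7 -1.67
  shift [0.1895 0.3013 0.0225] turn [  0.2  -0.7 -87.2]
t 18.55 pos [0.4347 0.0175 0.182 ] jaw -87.2 open 0.0324 F [ 0.2  0.8 -0.8] q7 -1.67
  shift [0.1895 0.3013 0.0225] turn [   0.4   -0.7 -117.2]
```

View pics/k.png

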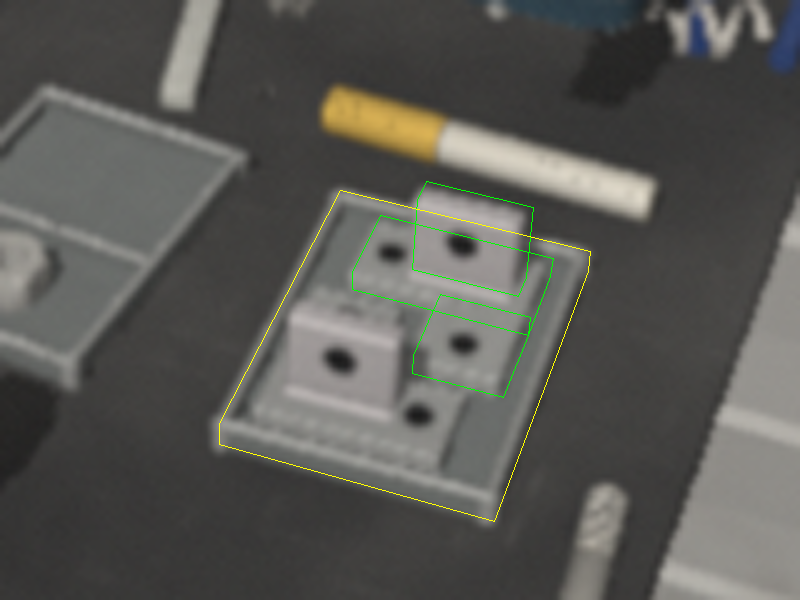

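Request:
arm_command --increments '[[[0.03, 0.012, 0], [0, -0.7, -8.5], 60], [[0.06, 0.024, 0], [0, -0.7, -17], 80], [[0.09, 0.037, 0], [0, -0.7, -25.5], 90], [[0.115, 0.05, 0], [0, -0.7, -34], 90], [[0.14, 0.064, 0], [0, -0.7, -42.5], 90], [[0.16, 0.08, 0], [0, -0.7, -51], 90], [[0.175, 0.095, 0], [0, -0.7, -59.5], 90], [[0.18, 0.107, 0], [0, -0.7, -68], 90]]'

```text
t: 19.35
tcp_pos: [0.6207, -0.0816, 0.1823]
tcp_rot: [0.847, 0.532, -0.001, 0.001]
contact_force: [0.6, -1.0, 0.5]
opening: 0.0764
```

```bash
python3 -c "
from h import *
plan(.639,-.274,.08,-15,True)"
```

```text
t 19.35 pos [ 0.6207 -0.0816  0.1823] jaw -25.8 open 0.0764 F [ 0.6 -1.   0.5] q7 -0.10
  shift [-0.1651  0.1001  0.1026] turn [  0.    0.1 -10.8]
```

Request:
arm_command --increments '[[[-0.03, 0.018, 0], [0, 0, -3], 90], [[-0.06, 0.036, 0.01], [0, 0, -6], 90], [[-0.09, 0.055, 0.03], [0, 0, -9], 90], [[-0.12, 0.073, 0.05], [0, 0, -11], 90], [[-0.145, 0.088, 0.075], [0, 0, -11], 90], [[-0.165, 0.1, 0.09], [0, 0, -11], 90], [[-0.165, 0.1, 0.103], [0, 0, -11], 90], [[-0.165, 0.1, 0.103], [0, 0, -11], 90]]'

```text
t: 20.15
tcp_pos: [0.6376, -0.2735, 0.0767]
tcp_rot: [0.793, 0.61, -0.002, -0.001]
contact_force: [-0.1, 1.5, -0.3]
opening: 0.0766
```

```bash
python3 -c "
from h import *
plan(.639,-.274,.011,-15,True)
d=bot.snapshot('side')
m=bot.masks_of('side','wide_pipe')
for r in m: print(r['p'],r['pixels'].sum())
u,v=proj(d,(.64,-.27,.03))[0].astype(int); c=cv2.resize(d['image'][v-40:v+40,u-55:u+55,::-1],None,fx=5,fy=5,interpolation=cv2.INTER_CUBIC)
c=cv2.convertScaleAbs(c,alpha=1.6)
outline(c,d,'wide_pipe',(.639,-.274,0),0,5,(u-55,v-40))
cv2.imwrite('pics/l.png',c)
"
```

```text
t 20.15 pos [ 0.6376 -0.2735  0.0767] jaw -14.8 open 0.0766 F [-0.1  1.5 -0.3] q7 0.41
  shift [-0.      0.0018  0.0657] turn [-0.2  0.1  0.2]
0.95 455
```

View pics/l.png

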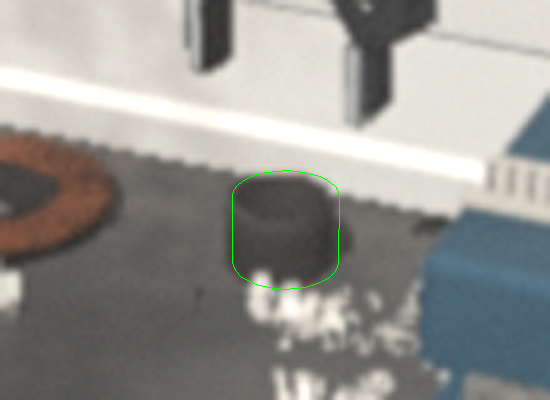

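Request:
arm_command --increments '[[[0, 0.0018, 0.015], [0, 0, 0], 90], [[0, 0.0018, 0.03], [0, 0, 0], 90], [[0, 0.0018, 0.045], [0, 0, 0], 90], [[0, 0.0018, 0.057], [0, 0, 0], 90], [[0, 0.0018, 0.064], [0, 0, 0], 90], [[0, 0.0018, 0.066], [0, 0, 0], 90], [[0, 0.0018, 0.066], [0, 0, 0], 70], [[0, 0.0018, 0.066], [0, 0, 0], 55]]' --squeeze 50

```text
t: 21.05
tcp_pos: [0.6417, -0.2731, 0.0142]
tcp_rot: [0.792, 0.611, -0.0, 0.001]
contact_force: [1.0, -1.2, 1.5]
opening: 0.0495
```

Request:
arm_command --increments '[[[0, 0, 0], [0, 0, 0], 40], [[0, 0, 0], [0, 0, 0], 30], [[0, 0, 0], [0, 0, 0], 30], [[0, 0, 0], [0, 0, 0], 30], [[0, 0, -0.02], [0, 0, 0], 30], [[0, 0, -0.05], [0, 0, 0], 30], [[0, 0, -0.09], [0, 0, 0], 30], [[0, 0, -0.13], [0, 0, 0], 30]]'

```text
t: 21.85
tcp_pos: [0.641, -0.2726, 0.1447]
tcp_rot: [0.792, 0.611, -0.001, -0.0]
contact_force: [0.7, -0.5, -2.1]
opening: 0.0462
```

```bash
python3 -c "
from h import *
plan(.5651,.0173,.16,-5,True)"
```

```text
t 21.85 pos [ 0.641  -0.2726  0.1447] jaw -14.7 open 0.0462 F [ 0.7 -0.5 -2.1] q7 0.38
  shift [ 0.2612 -0.1469 -0.0154] turn [-0.1  0.  -9.7]
```

Request:
arm_command --increments '[[[0.038, -0.021, -0.015], [0, 0, -1], 30], [[0.076, -0.042, -0.02], [0, 0, -3], 30], [[0.114, -0.063, -0.02], [0, 0, -5], 30], [[0.152, -0.085, -0.02], [0, 0, -7], 30], [[0.19, -0.106, -0.01], [0, 0, -8], 30], [[0.228, -0.128, 0.01], [0, 0, -9.7], 30], [[0.255, -0.143, 0.03], [0, 0, -9.7], 30], [[0.261, -0.147, 0.06], [0, 0, -9.7], 30]]'

```text
t: 22.65
tcp_pos: [0.5647, 0.023, 0.0846]
tcp_rot: [0.735, 0.678, 0.001, -0.001]
contact_force: [1.1, 1.2, -2.5]
opening: 0.0459
```

```bash
python3 -c "
from h import *
plan(.5651,.0173,.018,-5,True)"
```

```text
t 22.65 pos [0.5647 0.023  0.0846] jaw -4.6 open 0.0459 F [ 1.1  1.2 -2.5] q7 0.08
  shift [-0.0059  0.0008  0.0665] turn [-0.  -0.2  0.4]
```

Request:
arm_command --increments '[[[-0.006, 0.001, 0.01], [0, 0, 0], 30], [[-0.006, 0.001, 0.025], [0, 0, 0], 30], [[-0.006, 0.001, 0.04], [0, 0, 0], 30], [[-0.006, 0.001, 0.052], [0, 0, 0], 30], [[-0.006, 0.001, 0.06], [0, 0, 0], 30], [[-0.006, 0.001, 0.065], [0, 0, 0], 30], [[-0.006, 0.001, 0.067], [0, 0, 0], 30], [[-0.006, 0.001, 0.067], [0, 0, 0], 30]]'

```text
t: 23.45
tcp_pos: [0.5656, 0.0169, 0.0179]
tcp_rot: [0.735, 0.678, 0.001, -0.001]
contact_force: [-0.3, -0.9, -1.0]
opening: 0.0461
```

```bash
python3 -c "
from h import *
plan(.5651,.0173,.016,-5,True)
d=bot.snapshot('side')
u,v=proj(d,(.56,.04,.03))[0].astype(int); c=cv2.resize(d['image'][v-45:v+45,u-60:u+60,::-1],None,fx=6,fy=6,interpolation=cv2.INTER_CUBIC)
outline(c,d,'wide_pipe',(.565,.0173,0),.003,6,(u-60,v-45))
cv2.imwrite('pics/m.png',c)
"
```

```text
t 23.45 pos [0.5656 0.0169 0.0179] jaw -4.6 open 0.0461 F [-0.3 -0.9 -1. ] q7 0.14
  shift [ 0.0003 -0.0005  0.0019] turn [ 0.  -0.2  0.4]
```

View pics/m.png

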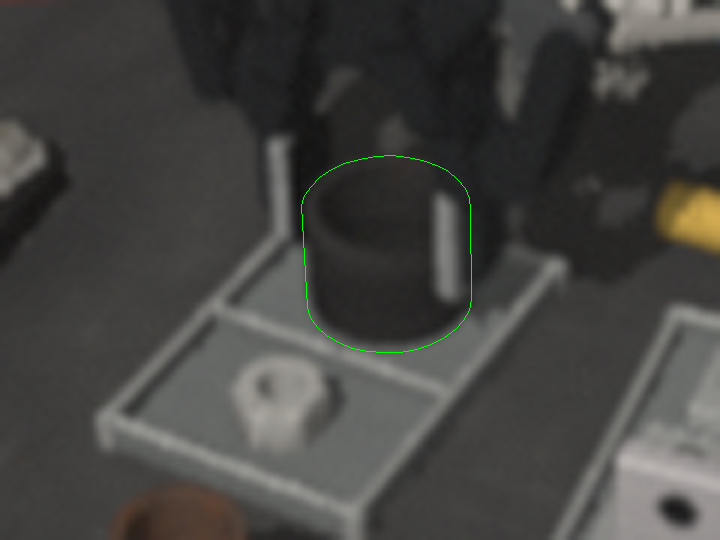

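Request:
arm_command --increments '[[[0, 0, 0.001], [0, 0, 0], 30], [[0, 0, 0.002], [0, 0, 0], 30], [[0, 0, 0.002], [0, 0, 0], 60], [[0, 0, 0.002], [0, 0, 0], 75], [[0, 0, 0.002], [0, 0, 0], 75], [[0, 0, 0.002], [0, 0, 0], 75], [[0, 0, -0.02], [0, 0, 0], 75], [[0, 0, -0.06], [0, 0, 0], 75]]'

```text
t: 24.3
tcp_pos: [0.5634, 0.017, 0.076]
tcp_rot: [0.735, 0.678, -0.001, -0.002]
contact_force: [0.5, 0.8, 0.4]
opening: 0.0643
```

Request:
arm_command --increments '[[[0, 0, -0.03], [0, 0, 0], 75], [[0, 0, -0.07], [0, 0, 0], 75], [[0, 0, -0.11], [0, 0, 0], 75], [[0, 0, -0.13], [0, 0, 0], 75], [[0, 0, -0.13], [0, 0, 0], 75], [[0, 0, -0.13], [0, 0, 0], 75], [[0, 0, -0.13], [0, 0, 0], 75], [[0, 0, -0.13], [0, 0, 0], 75]]'

```text
t: 25.1
tcp_pos: [0.5633, 0.0168, 0.2047]
tcp_rot: [0.735, 0.678, -0.002, -0.003]
contact_force: [0.1, -0.8, 0.4]
opening: 0.0644
```

```bash
python3 -c "
from h import *
plan(.5651,.0173,.2,-5,True)
d=bot.snapshot('side')
for o,g,z in(('wide_pipe',(.565,.017),.003),('hex_nut',(.57,.075),.003),('tall_pipe',(.547,.164),0)):
    for r in bot.masks_of('side',o)[:1]: print(o,r['p'],np.round(fit(o,[(d,r['pixels'])],g,z)[0],4))
c=cv2.resize(d['image'][170:330,190:380,::-1],None,fx=3.7,fy=3.7,interpolation=cv2.INTER_CUBIC)
for o,p,z in (('wide_pipe',(.565,.0173,0),.003),('tall_pipe',(.5469,.164,0),0),('plate',(.4411,.0689,3.192),.003),('plate',(.435,.031,.05),.003)): outline(c,d,o,p,z,3.7,(190,170))
cv2.imwrite('pics/n.png',c)
"
```

```text
t 25.10 pos [0.5633 0.0168 0.2047] jaw -4.6 open 0.0644 F [ 0.1 -0.8  0.4] q7 0.02
  shift [0.0006 0.0018 0.0047] turn [-0.4 -0.   0.4]
wide_pipe 0.89 [0.0436 0.5642 0.0173 0.1425]
hex_nut 0.65 [0.2641 0.5675 0.0769 0.5207]
tall_pipe 0.72 [0.0357 0.5481 0.1644 0.2101]
```

View pics/n.png

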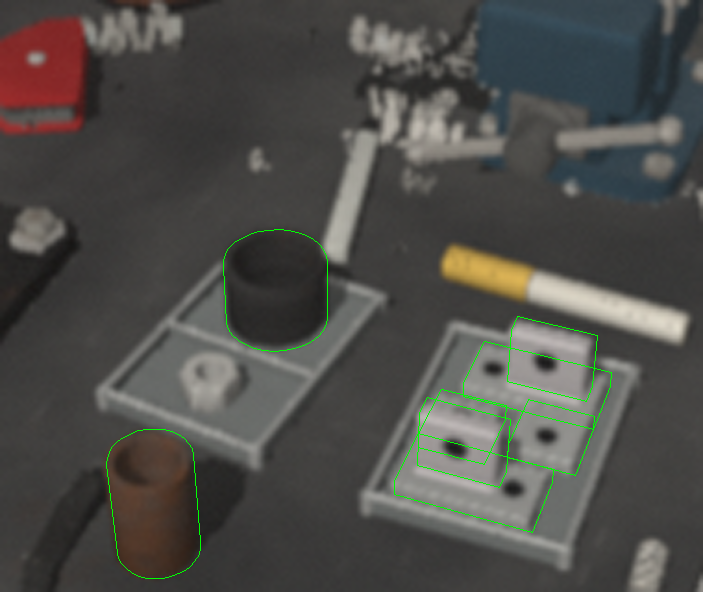

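The last side view shows everything in place: the pipe at about (275,290) in the large cell, the nut at (212,380) in the small cell, both plates flat at (540,380) and (470,450), and the tall pipe still standing at (153,505).

```bash
python3 -c "
from rig import bot
print(bot.job_done())"
```

```text
the job is handed in; nothing more can be done
None
```

Both kits are made up, and I handed the job in at about 25 s of the 104 s allowed. It reported no verdict.

- **Lug plates:** Both lie flat, lugs up, in the undivided tray, one turned half round and interlocked. Their final positions were judged by overlaying the expected outlines on the side picture, which agreed to about a pixel (2 mm).
- **Wide pipe:** It stands upright in the larger cell. The side-camera fit put it within about 1 mm of the cell centre.
- **Hex nut:** It lies flat in the smaller cell. The fit put it within about 4 mm of the cell centre, but that fit was poor (26% mismatch). The picture shows the nut well inside the cell.
- **Tall pipe:** It still stands where it was; the fit moved by about 1 mm, which is within measurement error.
- **Robot:** The gripper was clear of everything at the end, about 0.2 m up. The largest force it reported at the end of a move was about 11 N.

The final checks used the side camera only. The first two-camera fit of the wide pipe was poor (30% mismatch), so I corrected its position by eye from the close-up before grasping. None of the final checks failed or disagreed with another.

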